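Try the two lids of a turned pot

ROBOT

A 6-joint arm with a two-finger parallel gripper is mounted at the origin on a cart in front of the work surface, level with it; the furniture and walls round the work are solid. World frame = base frame: x ahead of the robot, y to its left, z up, the work surface at z = 0. Lengths are in m, angles in rad, forces in N, time in s.
With the tool pointing down it reaches from about 0.3 to 0.75 m from the base axis. Payload 8.5 kg.
Tool frame: the origin (TCP) lies on the front face of the gripper's body, between the roots of the fingers; the fingertips stand 64 mm ahead of it and the grasp point (between the pads) lies 45 mm ahead of it; x points along the fingers, y is the direction in which the jaws open and shut, and the axes are right-handed (so a half turn about x gives the same grasp; the last joint's range is limited). The gripper opens to 88 mm and grips with 3 to 60 N. Pads are 18 mm wide; open, the fingers measure 123 mm over their backs; the gripper's body (75 mm by 187 mm) begins 45 mm behind the grasp point.
Start: joints at [-1.354, 0.381, 1.297, -0, 1.464, -0.215], TCP at [0.23, -0.5, 0.303] pointing down, gripper open.
Joint ranges: [-3.11, 3.11], [-0.89, 2.33], [0.22, 2.48], [-1.42, 4.56], [0.17, 2.85], [-2.88, 2.88]. Speed limits (rad/s): [2.39, 2.39, 3.14, 3.14, 3.14, 3.14].

INTERFACE

Orientations are given as [roll, pitch, yaw] about the fixed x, y, z axes, in that order (R = Rz(yaw) Ry(pitch) Rx(roll)).
In Python, from plant import * gives the robot as it stands.
- The arm moves only by the tool step_arm, never from a script. Its argument "plan" is a list of rows, each a list of 3 entries, a list of its own where there are three numbers: the finger opening in m, from 0 to 0.0881, then the shift along the tool's x, y, z in m, then the turn, a rotation vector about the tool's x, y, z in degrees. A call has 1 to 12 rows; each row shifts and turns the commanded pose from where the row before left it, along the tool's axes as they then stand; what a row does not reach is not made up. A row lasts 1/12 s, in which the tool goes at most 41.7 mm and 7.16 degrees, less where a joint would pass 70% of its speed; a pose out of reach is approached as far as the arm can. A call with a gripper value outside its range is refused whole. The fingers move at their own pace and stop on an object; "newtons" is the grip in N (left out, the last holds). Time passes only in rows, so rows that do not move let the fingers close. It gives the time, the measured TCP pose, the force and the opening at its end, in the units of the state.
- get_state(): the state, without advancing time (a new reading comes with each control period).
- snapshot(name): name is "side" or "top"; returns a dict with "frame" (384x512x3 uint8, blue, green, red), "depth" (384x512 float32, m along the optical axis (not along the pixel's ray), 0 where there is no reading), "fx", "fy", "cx", "cy" (pixels), "T" (4x4, takes a point from camera to world coordinates). Camera axes: x right, y down, z forward; pixel columns grow to the right and rows downward; lengths in m; the calibration is good to about 2 mm. A picture is of the moment at which its call begins.
- sign_off(): hands the job in, once; it reports no verdict.
Trained networks look in a picture, given as the dict that the camera call returned (one of the last four; its "shot" number tells which), for a name from the list of things; names that differ only in an ending like _2 or _b are one class to them, and where a whole thing is asked for, a point or a joint stands for the part that bears it (a point fixed in the world has none). Each returns a list of dicts, best first, with "score" (0 to 1); they miss things now and then, are a little off and sometimes report something else, mostly with a low value. They report only what shows in the picture. A call takes as long as a camera call. They do not tell look-alikes from the thing itself.
- recognise(picture, target): "location" ([column, row] as shares, 0 to 1, of the picture: columns of its width, rows of its height, amid what is visible of it).
- spot_point(picture, target): "location" ([column, row] as shares, 0 to 1, of the picture: columns of its width, rows of its height: a listed point, or the origin of a listed thing).
The state is a dict: "time_s": time; "joint_pos": joint angles; "qvel": joint speeds; "effort": joint torques, N m; "eef_pos": TCP position; "orientation": TCP orientation; "wrist_force": force on the tool from outside, world axes, zero at the start; "moment": the same for the moment, N m; "grip_width": finger opening in m.
Only numpy, scipy, OpenCV 4.12 (cv2) and the standard library are available. Lean on these libraries where they do the work, as an engineer would, in place of code of your own. Each camera call takes 0.05 s, during which the arm holds its last target.

TASK

Try the fit of the two nested lids on the open turned pot that stands on the timber block: carry both lids together by the inner lid's stem, lower them onto the pot until both are seated, without dropping them, and let go of the stem. Then take hold of the outer lid by its collar and lift it alone straight up until it is clear above the top of the stem, leaving the inner lid seated in the pot. Finish while still holding the outer lid, level and still, straight over the pot, and leave the other things on the bench where they are.

Things in the scene. Friction and masses are not known exactly. Their poses are not given: they have to be found in the camera images.
- pot_mouth (a point): centre of the mouth of the open turned wooden pot, at the height of its rim. The pot is 88 mm across and 55 mm tall, does not move, and stands on a timber block 60 mm high (76 x 275 mm). Its mouth is 78 mm wide; a ledge 14 mm below the rim carries the inner lid. z is up.
- pot: the same pot; origin at the centre of its underside, 55 mm below its rim
- stem_grip (a point): grip point on the inner lid's stem, an upright round wooden rod 16 mm thick: on its axis, 14 mm below its top, 80 mm above the lid's underside. At the start the stem sticks out 42 mm above the outer lid's collar (38 mm when seated); lifting it carries both lids. Lids seated on the pot: this point is 66 mm above the pot's rim. z is up along the stem.
- inner_lid: the inner lid: round wooden plug 72 mm across (62 mm at its chamfered bottom), 10 mm thick, with the stem in its middle; origin at the centre of its underside. At the start the outer lid lies on it. Seated: 14 mm below the pot's rim, on the ledge (41 mm above the pot's underside). About 0.1 kg.
- collar_grip (a point): grip point of the outer lid: on the axis of its collar, an upright open tube 36 mm across outside, 23 mm inside, 34 mm tall, in the middle of the lid, through which the inner lid's stem passes loosely. 11 mm below the collar's top, 23 mm above the disc's top, 31 mm above the disc's underside. Lids seated on the pot: 31 mm above the rim. z is up along the collar.
- outer_lid: the outer lid: round wooden cap 104 mm across, disc 8 mm thick, skirt to 6 mm below it (97 mm wide inside); origin at the centre of the disc's underside, which rests on the pot's rim when seated (55 mm above the pot's underside). Carried by the stem it rests on the inner lid, 10 mm above that lid's underside. About 0.09 kg.
- finial: bystander: turned wooden finial, 54 mm across, 69 mm tall, origin at its underside
- sanding_block: bystander: sanding block 60 x 107 x 30 mm, origin at its underside
- marking_gauge: bystander: wooden marking gauge 62 x 200 x 68 mm, origin at its underside
There are look-alikes about, which are no part of the job. What is shaped like the outer_lid but yellow is not meant.

How it is judged:
On the way, in this order (a step that is already met when the one before it is completed fails the run):
1. both lids are seated on the pot and the stem is let go (z of inner_lid in the frame of pot between 0.037 and 0.0445 m and horizontal distance between inner_lid and pot below 0.008 m and angle between each of inner_lid, outer_lid's own z axis and vertical below 0.06 rad and z of outer_lid in the frame of pot between 0.051 and 0.0595 m and horizontal distance between outer_lid and pot below 0.012 m and contact force between the fingers and inner_lid below 0.1 N and contact force between the fingers and outer_lid below 0.1 N), for 0.2 s.
2. the outer lid alone is lifted clear above the stem, the inner lid still seated (z of inner_lid in the frame of pot between 0.037 and 0.0445 m and horizontal distance between inner_lid and pot below 0.008 m and angle between inner_lid's own z axis and vertical below 0.06 rad and contact force between the fingers and outer_lid above 0.5 N and contact force between outer_lid and inner_lid below 0.1 N and contact force between outer_lid and pot below 0.1 N and angle between outer_lid's own z axis and vertical below 0.3 rad and z of outer_lid in the frame of pot between 0.14 and 0.3 m and horizontal distance between outer_lid and pot below 0.06 m), for 0.2 s.
At the end, for the whole second after the job is handed in: The inner lid is seated in the pot (within 4 mm of its seat height and 8 mm of the middle, level within 0.06 rad); the fingers alone hold the outer lid, still, level within 0.3 rad, within 60 mm of straight above the pot, its disc at least 85 mm and at most 245 mm above the pot's rim (all of step 2 and linear speed of outer_lid below 0.03 m/s and linear speed of inner_lid below 0.02 m/s); the arm keeps its last pose, push and grip.
It fails at once if the outer lid is taken off the inner lid while the inner lid is not seated in the pot (or the inner lid is pulled off its seat with it) (distance between outer_lid and inner_lid above 0.03 m and not (z of inner_lid in the frame of pot between 0.037 and 0.0445 m and horizontal distance between inner_lid and pot below 0.008 m and angle between inner_lid's own z axis and vertical below 0.06 rad)).
It fails at once if the lids are dropped: the inner lid is let go more than 12 mm above its seat (horizontal distance between inner_lid and pot below 0.06 m and z of inner_lid in the frame of pot above 0.053 m and contact force between the fingers and inner_lid below 0.02 N).
It fails at once if a bystander is moved by more than 20 mm (distance of any of finial, sanding_block, marking_gauge from where it was at the start of the episode above 0.02 m).
It also fails if it takes over 59 s, if anything falls off the work surface, if the arm or the gripper's body presses on something with over 40 N, if the wrist force passes 120 N, or if a joint passes its speed limit or range.

## Working session

There is one attempt and no reset: what is moved stays moved. The work goes in short steps, Python scripts to look and compute and a tool call to move; the robot and the scene stay as the last step left them, time stands still between calls to the robot, and variables do not carry over. Pictures are saved under pics/ and viewed, and the job is handed in when it is done.

Besides the shell and the picture viewer there is one more tool, called after "Request:" in YAML: its name, and indented under it one key for each argument. step_arm: Moves the arm, as the interface text tells. Its arguments: {"type":"object","properties":{"plan":{"type":"array"},"newtons":{"type":"number"}},"required":["plan"]}

```bash
ls; mkdir -p pics
python3 - <<'E'
from plant import *
import cv2,numpy as np
print(get_state())
for n in ["side","top"]:
    p=snapshot(n); cv2.imwrite(f"pics/{n}0.png",p["frame"]); np.savez(f"{n}0.npz",**{k:p[k] for k in("frame","depth","fx","fy","cx","cy","T")})
    print(n,p["fx"],p["cx"],p["cy"],p["T"].round(3).tolist())
    for t in ["pot_mouth","stem_grip","collar_grip","inner_lid","outer_lid","pot","finial","sanding_block","marking_gauge"]:
        for r in spot_point(p,t)[:3]:
            u=r["location"][0]*512;v=r["location"][1]*384;d=float(p["depth"][min(383,int(v)),min(511,int(u))])
            w=p["T"]@np.array([(u-p["cx"])/p["fx"]*d,(v-p["cy"])/p["fy"]*d,d,1])
            print(t,round(r["score"],2),round(u,1),round(v,1),w[:3].round(3))
E
```

```text
pics
{'time_s': 0.0, 'joint_pos': array([-1.35430733e+00,  3.81224249e-01,  1.29823018e+00, -4.08755094e-06,
        1.46363411e+00, -2.15298270e-01]), 'qvel': array([ 3.40126699e-04, -8.64920475e-04,  2.65797836e-04, -6.30995989e-04,
        8.41495945e-05, -1.81723760e-04]), 'effort': array([ 1.43734622e-03, -4.37926233e+01, -2.24556220e+01,  7.14344694e-02,
        3.51956952e-02, -1.12154701e-04]), 'eef_pos': array([ 0.23012984, -0.49933832,  0.30213285]), 'orientation': array([-1.78337819,  1.56930044,  1.79000218]), 'wrist_force': array([-0.2052336 , -0.68658579,  0.0867558 ]), 'moment': array([-0.04901018, -0.01002516, -0.01773928]), 'grip_width': 0.08823688927682169}
side 465.6340848702837 254.12681877681956 194.61076742896645 [[0.969, -0.15, 0.195, 0.275], [-0.246, -0.577, 0.779, -1.222], [-0.004, -0.803, -0.596, 0.874], [0.0, 0.0, 0.0, 1.0]]
pot_mouth 0.68 215.8 122.3 [0.503 0.242 0.098]
stem_grip 0.52 233.9 205.6 [ 0.468 -0.222  0.081]
collar_grip 0.87 230.0 180.9 [ 0.492 -0.047  0.042]
collar_grip 0.59 237.4 214.0 [ 0.476 -0.225  0.052]
collar_grip 0.49 214.1 136.3 [0.484
[... 376 characters left out ...]
59.58513077989215 194.7764817523593 [[-0.042, -0.975, 0.219, 0.273], [-0.999, 0.039, -0.014, -0.18], [0.005, -0.22, -0.976, 1.318], [0.0, 0.0, 0.0, 1.0]]
pot_mouth 0.89 123.2 217.2 [0.5   0.229 0.066]
stem_grip 0.49 262.1 220.7 [ 0.474 -0.202  0.052]
collar_grip 0.74 266.5 223.2 [ 0.464 -0.215  0.062]
collar_grip 0.69 216.3 217.5 [ 0.499 -0.054  0.002]
inner_lid 0.75 264.1 220.2 [ 0.469 -0.207  0.09 ]
inner_lid 0.42 265.2 226.6 [ 0.455 -0.211  0.053]
outer_lid 0.84 215.7 217.9 [ 0.497 -0.052  0.003]
outer_lid 0.57 268.2 221.4 [ 0.465 -0.22   0.09 ]
pot 0.68 127.3 220.2 [0.49  0.216 0.067]
sanding_block 0.68 197.4 179.3 [0.623 0.003 0.03 ]
marking_gauge 0.91 374.8 224.1 [ 0.456 -0.57   0.002]
```

Run:
```python
import cv2
for n in ["side0","top0"]:
    i=cv2.imread(f"pics/{n}.png")
    cv2.imwrite(f"pics/{n}_b.png",cv2.resize(i,None,fx=1.5,fy=1.5,interpolation=cv2.INTER_CUBIC))
```

```text
(no output)
```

View pics/side0_b.png

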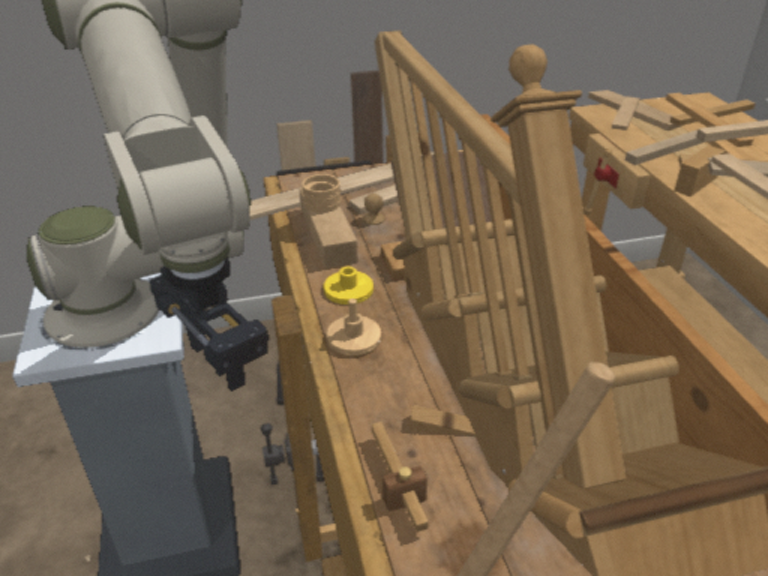

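View pics/top0_b.png

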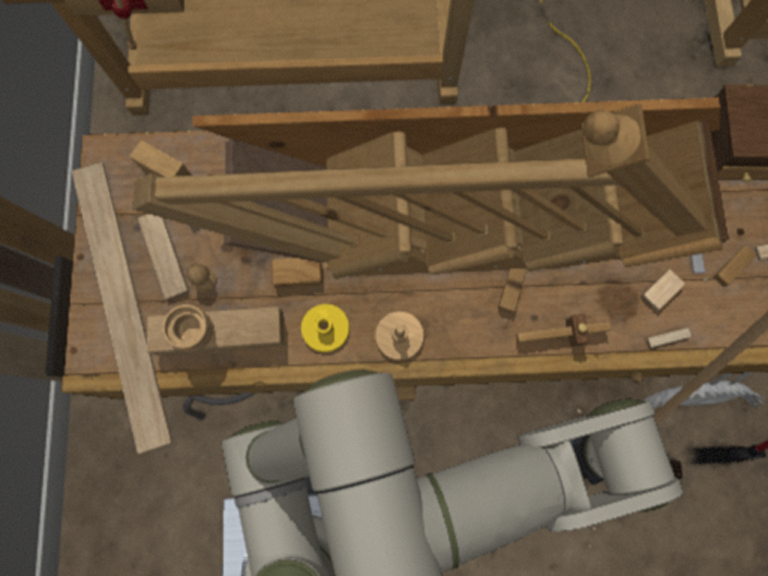

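The side view (1.5× scale) shows the lids at about (352,325), the yellow look-alike at (348,285) and the pot at (320,195) on its block. Beyond them at larger x is a staircase with a railing. Next I'll measure from the depth data.

```bash
cat > h.py <<'E'
import numpy as np,cv2
def cloud(p):
    d=np.asarray(p["depth"],float); v,u=np.mgrid[0:384,0:512]
    P=np.stack([(u-p["cx"])/p["fx"]*d,(v-p["cy"])/p["fy"]*d,d,np.ones_like(d)],-1)
    W=(P@np.asarray(p["T"]).T)[...,:3]; W[d==0]=np.nan
    return W
def fitc(P):
    A=np.c_[2*P[:,:2],np.ones(len(P))]; s=np.linalg.lstsq(A,(P[:,:2]**2).sum(1),rcond=None)[0]
    return s[:2],np.sqrt(s[2]+s[:2]@s[:2])
def sel(W,c,r,z0,z1):
    m=(np.hypot(W[...,0]-c[0],W[...,1]-c[1])<r)&(W[...,2]>z0)&(W[...,2]<z1)
    return m
E
python3 - <<'E'
from h import *
for n in ["side0","top0"]:
    p=np.load(n+".npz"); W=cloud(p)
    for nm,c in [("lids",(.467,-.215)),("pot",(.495,.228))]:
        m=sel(W,c,.075,-.03,.25); z=W[m][:,2]
        h,e=np.histogram(z,bins=np.arange(-.03,.2,.005)); print(n,nm,[(round(float(a),3),int(b)) for a,b in zip(e,h) if b])
        for i,(a,b) in enumerate(zip(e,h)):
            if b>8:
                Q=W[sel(W,c,.075,a,a+.005)]; print("  ",round(float(a),3),b,Q.min(0).round(3),Q.max(0).round(3),((Q.min(0)+Q.max(0))/2).round(3))
    # height map
    print(n,"bench z", np.nanmedian(W[sel(W,(.45,-.38),.03,-.05,.05)][:,2]))
p=np.load("top0.npz");W=cloud(p)
for x0 in np.arange(.3,.95,.05):
    row=[]
    for y0 in np.arange(-.7,.5,.1):
        m=(abs(W[...,0]-x0-.025)<.025)&(abs(W[...,1]-y0-.05)<.05); row.append(round(float(np.nanmax(W[m][:,2])),2) if m.any() else None)
    print(round(x0,2),row)
E
```

```text
side0 lids [(-0.01, 7), (-0.005, 165), (0.0, 425), (0.005, 47), (0.01, 55), (0.015, 359), (0.02, 175), (0.025, 17), (0.03, 18), (0.035, 13), (0.04, 18), (0.045, 26), (0.05, 44), (0.055, 13), (0.06, 10), (0.065, 6), (0.07, 7), (0.075, 9), (0.08, 8), (0.085, 6), (0.09, 12), (0.095, 8)]
   -0.005 165 [ 0.394 -0.289 -0.005] [ 0.539 -0.143 -0.   ] [ 0.467 -0.216 -0.002]
   0.0 425 [ 0.392 -0.289  0.   ] [ 0.541 -0.14   0.005] [ 0.467 -0.215  0.002]
   0.005 47 [ 0.411 -0.283  0.005] [ 0.536 -0.147  0.01 ] [ 0.473 -0.215  0.007]
   0.01 55 [ 0.421 -0.27   0.01 ] [ 0.52  -0.217  0.015] [ 0.471 -0.244  0.013]
   0.015 359 [ 0.42  -0.271  0.015] [ 0.523 -0.166  0.02 ] [ 0.472 -0.218  0.018]
   0.02 175 [ 0.421 -0.267  0.02 ] [ 0.522 -0.167  0.025] [ 0.471 -0.217  0.022]
   0.025 17 [ 0.455 -0.238  0.026] [ 0.485 -0.219  0.03 ] [ 0.47  -0.228  0.028]
   0.03 18 [ 0.455 -0.235  0.03 ] [ 0.481 -0.218  0.035] [ 0.468 -0.226  0.033]
   0.035 13 [ 0.455 -0.235  0.036] [ 0.486 -0.221  0.04 ] [ 0.471 -0.228  0.038]
   0.04 18 [ 0.456 -0.236  0.04 ] [ 0.486 -0.205  0.045] [ 0.471 -0.221  0.043]
   0.0
[... 5477 characters left out ...]
07, 0.01]
0.5 [0.01, 0.01, 0.03, 0.01, 0.02, 0.02, 0.05, 0.07, 0.12, 0.12, 0.06, 0.02]
0.55 [0.23, 0.56, 0.23, 0.21, 0.23, 0.21, 0.13, 0.04, 0.06, 0.06, 0.02, 0.02]
0.6 [0.48, 0.59, 0.62, 0.48, 0.47, 0.47, 0.47, 0.47, 0.47, 0.07, 0.02, 0.02]
0.65 [0.47, 0.59, 0.62, 0.48, 0.47, 0.47, 0.47, 0.47, 0.46, 0.03, 0.03, 0.02]
0.7 [0.23, 0.21, 0.23, 0.21, 0.23, 0.21, 0.13, 0.18, 0.01, 0.02, 0.03, 0.02]
0.75 [0.12, 0.2, 0.23, 0.21, 0.23, 0.21, 0.12, 0.21, 0.21, 0.0, 0.03, 0.02]
0.8 [0.26, 0.26, 0.27, 0.27, 0.26, 0.27, 0.27, 0.27, 0.27, 0.1, 0.09, 0.02]
0.85 [0.27, 0.27, 0.27, 0.27, 0.27, 0.27, 0.27, 0.27, 0.27, 0.1, 0.1, 0.02]
0.9 [None, None, None, None, None, None, None, None, 0.01, 0.01, 0.1, 0.01]
```

```bash
cat >> h.py <<'E'
from scipy.spatial.transform import Rotation as Ro
def tool(s): return Ro.from_euler("xyz",s["orientation"]).as_matrix(),np.array(s["eef_pos"])
def go(s,tgt,ydir=(0,1,0)):
    """total shift (tool axes now, applied before turning) & rotvec (deg, tool axes)"""
    R,p=tool(s); y=np.array(ydir,float); y/=np.linalg.norm(y); x=np.array([0,0,-1.]); Rt=np.c_[x,y,np.cross(x,y)]
    return ((R.T@(np.array(tgt)-p))*1000).round(1), np.degrees(Ro.from_matrix(R.T@Rt).as_rotvec()).round(2)
E
python3 - <<'E'
from h import *
from plant import *
s=get_state(); R,p=tool(s); print(R.round(3)); print(go(s,(.472,-.215,.3)), go(s,(.472,-.215,.3),(0,-1,0)))
for n in ["side0","top0"]:
    q=np.load(n+".npz"); W=cloud(q)
    m=(W[...,2]>.09)&(W[...,2]<.45)&(W[...,0]>.45)&(W[...,0]<.8)
    for y0 in np.arange(-.35,.4,.05):
        k=m&(abs(W[...,1]-y0)<.03)
        if k.any(): Q=W[k]; print(n,round(y0,2),[(round(float(z),2),round(float(Q[(abs(Q[:,2]-z)<.03)][:,0].min()),3)) for z in (.12,.18,.24,.3,.36,.42) if (abs(Q[:,2]-z)<.03).any()])
E
cat > fit.py <<'E'
from h import *
import sys
# boundary fit: plane-intersect mask contours at known heights
def ring(q,c,r,z0,z1,zp):
    W=cloud(q); m=sel(W,c,r,z0,z1).astype(np.uint8)
    m=cv2.morphologyEx(m,cv2.MORPH_CLOSE,np.ones((3,3),np.uint8))
    cs,_=cv2.findContours(m,cv2.RETR_EXTERNAL,cv2.CHAIN_APPROX_NONE); k=max(cs,key=cv2.contourArea)
    h=cv2.convexHull(k)[:,0,:].astype(float)
    T=np.asarray(q["T"]); ray=np.c_[(h[:,0]-q["cx"])/q["fx"],(h[:,1]-q["cy"])/q["fy"],np.ones(len(h))]@T[:3,:3].T
    t=(zp-T[2,3])/ray[:,2]; return fitc(T[:3,3]+ray*t[:,None])
E
python3 - <<'E'
from fit import *
for n in ["side0","top0"]:
    q=np.load(n+".npz")
    print(n,"disc",ring(q,(.472,-.215),.06,.011,.027,.018),"pot",ring(q,(.491,.213),.055,.105,.125,.115),"potrim",ring(q,(.491,.213),.055,.11,.125,.115))
    print("collar",ring(q,(.472,-.215),.025,.045,.06,.052),"stem",ring(q,(.472,-.215),.02,.088,.1,.094))
E
```

```text
[[-0.     0.419 -0.908]
 [ 0.    -0.908 -0.419]
 [-1.    -0.     0.   ]]
(array([   2.7, -157.2, -338.7]), array([-155.26,   -0.  ,    0.  ])) (array([   2.7, -157.2, -338.7]), array([24.74,  0.  ,  0.  ]))
side0 -0.35 [(0.12, 0.581), (0.18, 0.581), (0.24, 0.634), (0.3, 0.634), (0.36, 0.634), (0.42, 0.623)]
side0 -0.3 [(0.12, 0.581), (0.18, 0.631), (0.24, 0.634), (0.3, 0.634), (0.36, 0.633), (0.42, 0.623)]
side0 -0.25 [(0.12, 0.465), (0.18, 0.58), (0.24, 0.58), (0.3, 0.634), (0.36, 0.633), (0.42, 0.623)]
side0 -0.2 [(0.12, 0.465), (0.18, 0.58), (0.24, 0.58), (0.3, 0.634), (0.36, 0.634), (0.42, 0.623)]
side0 -0.15 [(0.12, 0.581), (0.18, 0.58), (0.24, 0.634), (0.3, 0.634), (0.36, 0.634), (0.42, 0.623)]
side0 -0.1 [(0.12, 0.581), (0.18, 0.617), (0.24, 0.633), (0.3, 0.633), (0.36, 0.634), (0.42, 0.622)]
side0 -0.05 [(0.12, 0.616), (0.18, 0.617), (0.24, 0.617), (0.3, 0.633), (0.36, 0.634), (0.42, 0.622)]
side0 -0.0 [(0.12, 0.633), (0.18, 0.617), (0.24, 0.617), (0.3, 0.617), (0.36, 0.634), (0.42, 0.623)]
side0 0.05 [(0.12, 0.631), (0.18, 0.631), (0.24, 0.617), (0.3, 0.616), (0.36, 0.617), 
[... 1382 characters left out ...]
oat64(0.05475669971702868)) pot (array([0.4912307 , 0.20667187]), np.float64(0.050253491491756494)) potrim (array([0.49209731, 0.21042116]), np.float64(0.04723304030511383))
collar (array([ 0.4710808 , -0.22050375]), np.float64(0.020218631958534756)) stem (array([ 0.4718473 , -0.21863827]), np.float64(0.00840829188403403))
top0 disc (array([ 0.47196999, -0.21423946]), np.float64(0.05156019444942383)) pot (array([0.49225312, 0.21359735]), np.float64(0.04428466290458193)) potrim (array([0.49229229, 0.21431847]), np.float64(0.043770859705953964))
collar (array([ 0.47207332, -0.21460997]), np.float64(0.01740052672494293)) stem (array([ 0.4717385 , -0.21404768]), np.float64(0.006974617828746147))
```

Request:
step_arm:
  plan:
    - [0.088,[0,-0.0131,-0.0282],[0,0,0]]
    - [0.088,[0,-0.0131,-0.0282],[0,0,0]]
    - [0.088,[0,-0.0131,-0.0282],[0,0,0]]
    - [0.088,[0,-0.0131,-0.0282],[0,0,0]]
    - [0.088,[0,-0.0131,-0.0282],[0,0,0]]
    - [0.088,[0,-0.0131,-0.0282],[0,0,0]]
    - [0.088,[0,-0.0131,-0.0282],[0,0,0]]
    - [0.088,[0,-0.0131,-0.0282],[0,0,0]]
    - [0.088,[0,-0.0131,-0.0282],[0,0,0]]
    - [0.088,[0,-0.0131,-0.0282],[0,0,0]]
    - [0.088,[0,-0.0131,-0.0282],[0,0,0]]
    - [0.088,[0,-0.0131,-0.0282],[0,0,0]]

```text
time_s: 2.0
eef_pos: [0.4725, -0.2138, 0.3029]
orientation: [1.977, 1.571, -0.733]
wrist_force: [0.8, -0.5, -0.0]
grip_width: 0.0878
```

Request:
step_arm:
  plan:
    - [0.088,[0,0,0],[6.2,0,0]]
    - [0.088,[0,0,0],[6.2,0,0]]
    - [0.088,[0,0,0],[6.2,0,0]]
    - [0.088,[0,0,0],[6.1,0,0]]
    - [0.088,[0,0,0],[0,0,0]]
    - [0.088,[0,0,0],[0,0,0]]

```text
time_s: 2.5
eef_pos: [0.4717, -0.2151, 0.3028]
orientation: [2.632, 1.571, -0.506]
wrist_force: [-0.2, 0.3, 0.0]
grip_width: 0.0882
```

```bash
cat > look.py <<'E'
import sys
from fit import *
from plant import *
def shot(n,tag):
    p=snapshot(n); np.savez(f"{tag}.npz",**{k:p[k] for k in("frame","depth","fx","fy","cx","cy","T")})
    return p
def save(p,name,box=None,f=1.5):
    i=p["frame"]
    if box: u0,v0,u1,v1=box; i=i[v0:v1,u0:u1]
    cv2.imwrite(f"pics/{name}.png",cv2.resize(i,None,fx=f,fy=f,interpolation=cv2.INTER_CUBIC))
E
python3 - <<'E'
from look import *
s=get_state(); print(s["time_s"],s["eef_pos"],s["joint_pos"].round(3),s["wrist_force"].round(2)); print(go(s,(.472,-.215,.125),(0,-1,0)))
p=shot("side","s1"); save(p,"s1")
E
```

```text
2.5 [ 0.47171833 -0.21509838  0.30279164] [-0.656  0.325  1.383  0.     1.433  0.91 ] [-0.17  0.34  0.05]
(array([ 1.778e+02, -1.000e-01, -3.000e-01]), array([ 0.22, -0.  , -0.  ]))
```

View pics/s1.png

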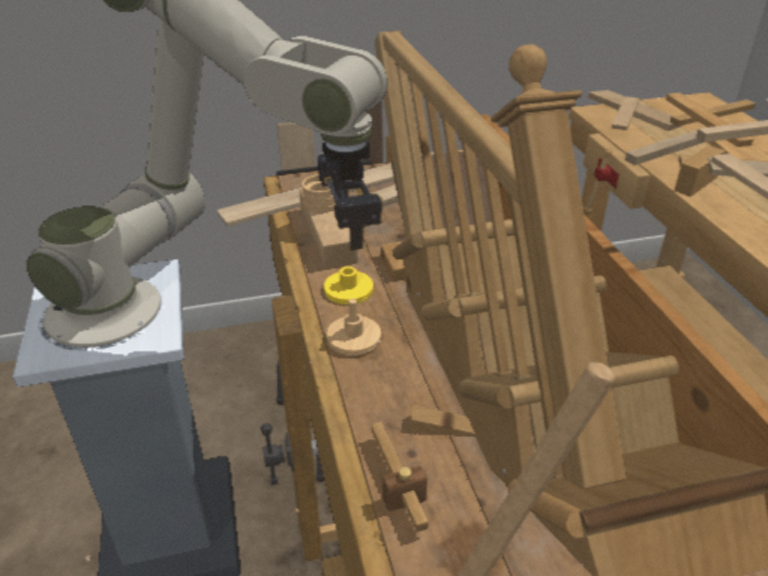

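The gripper hangs above the lids at about (355,235), with the lids at (352,325). The wrist housing at (340,90) will come down beside the railing, so I'll check that clearance before lowering.

Run:
```python
from look import *
q=np.load("s1.npz");W0=cloud(q); q0=np.load("side0.npz");Wb=cloud(q0)
ch=(abs(np.nan_to_num(W0)-np.nan_to_num(Wb)).max(-1)>.03)
p=shot("top","t1"); T=cloud(p); qb=cloud(np.load("top0.npz")); ch2=(abs(np.nan_to_num(T)-np.nan_to_num(qb)).max(-1)>.03)
save(p,"t1")
for nm,W,c in(("side",W0,ch),("top",T,ch2)):
    for z in np.arange(.22,.9,.04):
        k=c&(abs(W[...,2]-z)<.02)&(abs(W[...,1]+.215)<.2)
        if k.sum()>3: Q=W[k]; print(nm,round(z,2),"x",Q[:,0].min().round(3),Q[:,0].max().round(3),"y",Q[:,1].min().round(3),Q[:,1].max().round(3))
```

```text
side 0.22 x -0.012 0.847 y -0.397 -0.046
side 0.26 x 0.461 0.639 y -0.279 -0.07
side 0.3 x 0.437 0.649 y -0.398 -0.133
side 0.34 x 0.436 0.637 y -0.365 -0.12
side 0.38 x 0.434 0.642 y -0.254 -0.062
side 0.42 x 0.432 0.511 y -0.259 -0.194
side 0.46 x 0.333 0.624 y -0.38 -0.057
side 0.5 x 0.303 0.543 y -0.29 -0.126
side 0.54 x 0.234 0.532 y -0.283 -0.071
side 0.58 x 0.143 0.383 y -0.157 -0.047
side 0.62 x 0.14 0.336 y -0.12 -0.041
top 0.22 x 0.635 0.8 y -0.269 -0.039
top 0.26 x 0.643 0.863 y -0.318 -0.021
top 0.3 x 0.437 0.647 y -0.4 -0.124
top 0.34 x 0.437 0.634 y -0.308 -0.13
top 0.38 x 0.434 0.64 y -0.217 -0.051
top 0.42 x 0.433 0.458 y -0.212 -0.177
top 0.46 x 0.34 0.657 y -0.413 -0.019
top 0.5 x 0.327 0.54 y -0.286 -0.084
top 0.54 x 0.278 0.534 y -0.279 -0.068
top 0.58 x 0.226 0.384 y -0.155 -0.029
top 0.62 x 0.147 0.336 y -0.118 -0.015
top 0.66 x 0.136 0.286 y -0.096 -0.015
top 0.7 x 0.142 0.251 y -0.084 -0.015
```

View pics/t1.png

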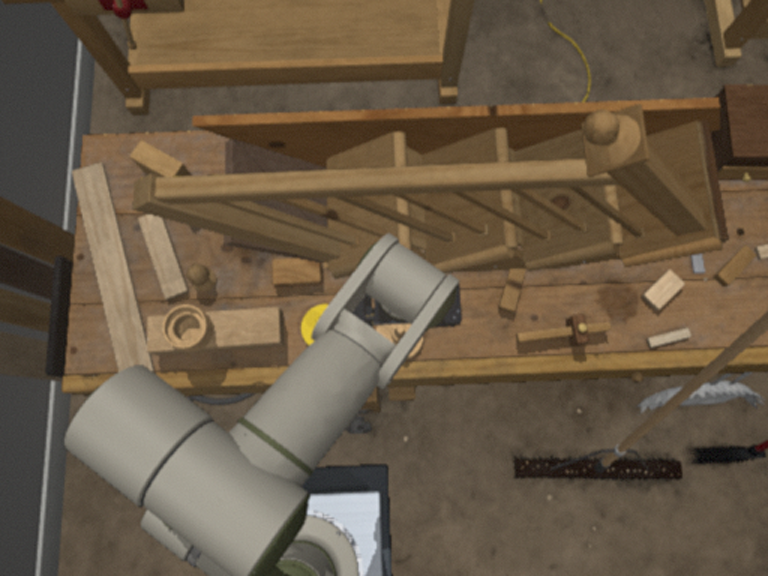

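Wrist max x is 0.543 and the rail starts at 0.617, so there is enough room. The top view shows the gripper above the lids, around (415,310). Descending now.

Request:
step_arm:
  plan:
    - [0.088,[0.015,0,0],[0.2,0,0]]
    - [0.088,[0.015,0,0],[0,0,0]]
    - [0.088,[0.015,0,0],[0,0,0]]
    - [0.088,[0.015,0,0],[0,0,0]]
    - [0.088,[0.015,0,0],[0,0,0]]
    - [0.088,[0.015,0,0],[0,0,0]]
    - [0.088,[0.015,0,0],[0,0,0]]
    - [0.088,[0.015,0,0],[0,0,0]]
    - [0.088,[0.015,0,0],[0,0,0]]
    - [0.088,[0.015,0,0],[0,0,0]]
    - [0.088,[0.015,0,0],[0,0,0]]
    - [0.088,[0.012,0,0],[0,0,0]]

```text
time_s: 3.6
eef_pos: [0.4716, -0.2151, 0.1247]
orientation: [-0.662, 1.57, 2.479]
wrist_force: [-0.0, 0.7, -0.4]
grip_width: 0.0878
```

Run:
```python
from look import *
p=shot("side","s2"); save(p,"s2",(180,150,300,260),6)
s=get_state(); print(s["time_s"],s["eef_pos"],s["wrist_force"].round(2)); print(go(s,(.472,-.215,.125),(0,-1,0)))
```

```text
3.65 [ 0.47096941 -0.21472261  0.12299959] [-0.83  0.83 -1.11]
(array([-2. ,  0.3, -1. ]), array([-0.05,  0.18,  0.14]))
```

View pics/s2.png

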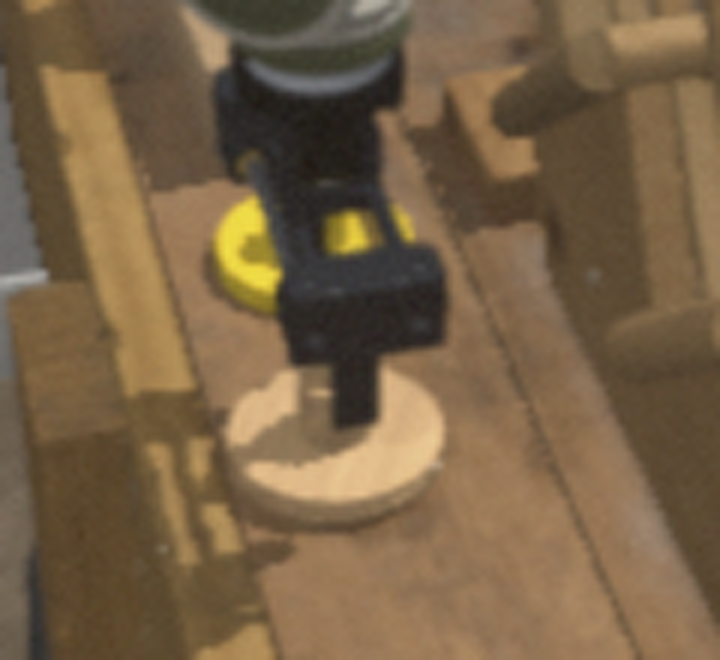

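The crop shows the front finger at x≈357 and the stem at about 318, partly hidden. I'll compare that with where the calibration puts them.

Run:
```python
from look import *
q=np.load("s2.npz"); Ti=np.linalg.inv(q["T"])
def pr(w): c=Ti@np.r_[w,1]; return ((c[0]/c[2]*q["fx"]+q["cx"]-180)*6).round(1),((c[1]/c[2]*q["fy"]+q["cy"]-150)*6).round(1)
for nm,w in dict(stem60=(.472,-.215,.06),stem80=(.472,-.215,.08),fingtip=(.471,-.276,.061),fingup=(.471,-.276,.08),collar=(.472,-.215,.052),disc=(.472,-.215,.018)).items(): print(nm,pr(w))
W=cloud(q)
for z in np.arange(.055,.13,.01):
    k=(abs(W[...,2]-z)<.005)&(abs(W[...,1]+.24)<.06)&(abs(W[...,0]-.475)<.06); Q=W[k]
    for nm,kk in (("f",Q[:,1]<-.245),("s",(Q[:,1]>-.245))):
        if kk.sum()>2: print(nm,round(z,3),Q[kk].min(0).round(3),Q[kk].max(0).round(3),kk.sum())
```

```text
stem60 (np.float64(330.8), np.float64(359.0))
stem80 (np.float64(329.5), np.float64(325.2))
fingtip (np.float64(357.6), np.float64(439.2))
fingup (np.float64(356.6), np.float64(406.6))
collar (np.float64(331.2), np.float64(372.3))
disc (np.float64(333.3), np.float64(428.0))
s 0.055 [ 0.456 -0.231  0.05 ] [ 0.47  -0.206  0.059] 22
f 0.065 [ 0.462 -0.275  0.065] [ 0.482 -0.27   0.069] 8
f 0.075 [ 0.462 -0.275  0.07 ] [ 0.482 -0.256  0.08 ] 21
f 0.085 [ 0.462 -0.276  0.081] [ 0.482 -0.271  0.09 ] 26
f 0.095 [ 0.461 -0.276  0.091] [ 0.482 -0.267  0.1  ] 22
f 0.105 [ 0.463 -0.279  0.101] [ 0.481 -0.273  0.109] 15
f 0.125 [ 0.437 -0.3    0.125] [ 0.506 -0.293  0.13 ] 16
```

The finger and stem line up in x (finger 0.472, stem 0.472). Closing the gripper.

Request:
step_arm:
  plan:
    - [0.05,[0,0,0],[0,0,0]]
    - [0.03,[0,0,0],[0,0,0]]
    - [0.02,[0,0,0],[0,0,0]]
    - [0.0,[0,0,0],[0,0,0]]
    - [0.0,[0,0,0],[0,0,0]]
    - [0.0,[0,0,0],[0,0,0]]
    - [0.0,[0,0,0],[0,0,0]]
    - [0.0,[0,0,0],[0,0,0]]
    - [0.0,[0,0,0],[0,0,0]]
    - [0.0,[0,0,0],[0,0,0]]
  newtons: 35

```text
time_s: 4.48
eef_pos: [0.4717, -0.2151, 0.1258]
orientation: [-0.338, 1.571, 2.8]
wrist_force: [-0.5, 0.0, 0.1]
grip_width: 0.0236
```

Request:
step_arm:
  plan:
    - [0.0,[0,0,0],[0,0,0]]
    - [0.0,[0,0,0],[0,0,0]]
    - [0.0,[0,0,0],[0,0,0]]
    - [0.0,[0,0,0],[0,0,0]]
    - [0.0,[0,0,0],[0,0,0]]

```text
time_s: 4.9
eef_pos: [0.4717, -0.2151, 0.1257]
orientation: [-0.213, 1.571, 2.926]
wrist_force: [0.2, -0.1, -1.4]
grip_width: 0.0151
```

Request:
step_arm:
  plan:
    - [0.0,[-0.004,0,0],[0,0,0]]
    - [0.0,[-0.006,0,0],[0,0,0]]
    - [0.0,[-0.01,0,0],[0,0,0]]
    - [0.0,[-0.015,0,0],[0,0,0]]
    - [0.0,[-0.02,0,0],[0,0,0]]
    - [0.0,[-0.02,0,0],[0,0,0]]
    - [0.0,[-0.02,0,0],[0,0,0]]
    - [0.0,[-0.02,0,0],[0,0,0]]
    - [0.0,[-0.02,0,0],[0,0,0]]
    - [0.0,[-0.02,0,0],[0,0,0]]
    - [0.0,[-0.013,0,0],[0,0,0]]
    - [0.0,[-0.007,0,0],[0,0,0]]

```text
time_s: 5.9
eef_pos: [0.4718, -0.215, 0.303]
orientation: [2.517, 1.568, -0.628]
wrist_force: [0.5, 0.4, -2.8]
grip_width: 0.0148
```

Run:
```python
from look import *
p=shot("side","s3"); save(p,"s3",(160,90,300,230),4)
s=get_state(); print(s["time_s"],s["eef_pos"],s["wrist_force"].round(2),s["grip_width"]); print(go(s,(.4923,.2135,.30),(0,-1,0)))
R,_=tool(s);print(R.round(4))
```

```text
5.95 [ 0.47189272 -0.21515867  0.30328243] [ 0.52  0.32 -1.22] 0.014966674116059385
(array([   2.4, -428.7,  -19.2]), array([-0.15, -0.17, -0.13]))
[[ 0.0029 -0.0027 -1.    ]
 [-0.0022 -1.      0.0027]
 [-1.      0.0022 -0.0029]]
```

View pics/s3.png

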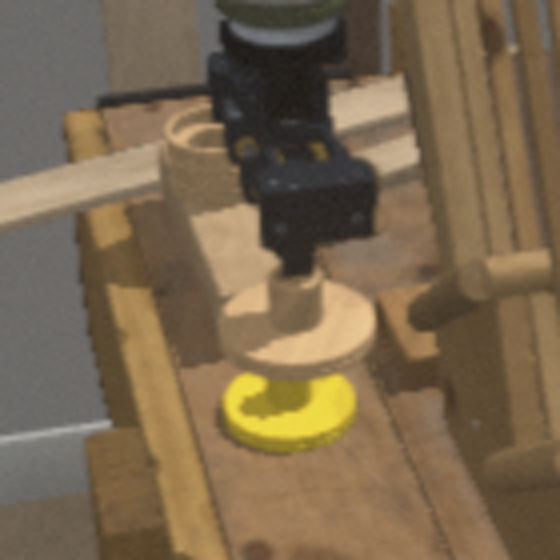

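Both lids hang from the gripper: the disc is at (297,325) in the crop, above the yellow one at (290,410). Traversing to the pot.

Request:
step_arm:
  plan:
    - [0.0,[0,-0.005,0],[0,0,0]]
    - [0.0,[0,-0.01,0],[0,0,0]]
    - [0.0,[0,-0.015,-0.001],[0,0,0]]
    - [0.0,[0,-0.02,-0.001],[0,0,0]]
    - [0.0,[0,-0.02,-0.001],[0,0,0]]
    - [0.0,[0,-0.02,-0.001],[0,0,0]]
    - [0.0,[0,-0.02,-0.001],[0,0,0]]
    - [0.0,[0,-0.02,-0.001],[0,0,0]]
    - [0.0,[0,-0.02,-0.001],[0,0,0]]
    - [0.0,[0,-0.02,-0.001],[0,0,0]]
    - [0.0,[0,-0.02,-0.001],[0,0,0]]
    - [0.0,[0,-0.02,-0.001],[0,0,0]]

```text
time_s: 6.95
eef_pos: [0.4816, -0.0033, 0.2997]
orientation: [-0.329, 1.568, 2.81]
wrist_force: [0.7, 0.0, -1.9]
grip_width: 0.0151
```

Request:
step_arm:
  plan:
    - [0.0,[0,-0.02,-0.001],[0,0,0]]
    - [0.0,[0,-0.02,-0.001],[0,0,0]]
    - [0.0,[0,-0.02,-0.001],[0,0,0]]
    - [0.0,[0,-0.02,-0.001],[0,0,0]]
    - [0.0,[0,-0.02,-0.001],[0,0,0]]
    - [0.0,[0,-0.02,-0.001],[0,0,0]]
    - [0.0,[0,-0.02,-0.001],[0,0,0]]
    - [0.0,[0,-0.02,-0.001],[0,0,0]]
    - [0.0,[0,-0.02,-0.001],[0,0,0]]
    - [0.0,[0,-0.015,-0.001],[0,0,0]]
    - [0.0,[0,-0.013,0],[0,0,0]]
    - [0.0,[0,-0.005,0],[0,0,0]]

```text
time_s: 7.95
eef_pos: [0.4921, 0.2096, 0.2999]
orientation: [-0.003, 1.569, 3.137]
wrist_force: [-0.2, -0.8, -3.7]
grip_width: 0.0149
```

Run:
```python
from look import *
s=get_state(); print(s["time_s"],s["eef_pos"],s["wrist_force"].round(2),s["grip_width"]); print(go(s,(.4923,.2135,.30),(0,-1,0)))
```

```text
7.95 [0.49212051 0.20961673 0.29985854] [-0.2  -0.83 -3.72] 0.014875624686510233
(array([-0.1, -3.9, -0.2]), array([-0.06,  0.11,  0.  ]))
```

Request:
step_arm:
  plan:
    - [0.0,[0,0,0],[0,0,0]]
    - [0.0,[0,0,0],[0,0,0]]
    - [0.0,[0,0,0],[0,0,0]]
    - [0.0,[0,0,0],[0,0,0]]

```text
time_s: 8.28
eef_pos: [0.4929, 0.2072, 0.3008]
orientation: [0.975, 1.571, -2.17]
wrist_force: [0.2, 0.1, -1.5]
grip_width: 0.015
```

Run:
```python
from look import *
s=get_state(); print(s["time_s"],s["eef_pos"],s["wrist_force"].round(2),s["grip_width"]); print(go(s,(.4923,.2140,.30),(0,-1,0)))
p=shot("side","s4"); save(p,"s4",(160,50,300,190),4)
p2=shot("top","t4"); save(p2,"t4",(70,150,210,290),4)
for n,q in(("s",p),("t",p2)):
    W=cloud(q)
    m=sel(W,(.492,.212),.065,.155,.215); Q=W[m]; h,e=np.histogram(Q[:,2],bins=np.arange(.15,.22,.005)); print(n,h,e[0])
    print(Q.min(0).round(4),Q.max(0).round(4),((Q.min(0)+Q.max(0))/2).round(4))
```

```text
8.2833 [0.49293778 0.20715207 0.30075098] [ 0.16  0.14 -1.45] 0.014997124406623156
(array([ 0.8, -6.8,  0.7]), array([-0.22,  0.  , -0.01]))
s [  0   0   0   0   0   0  29  39 174 114  18  13  20   0] 0.15
[0.4416 0.1496 0.1804] [0.5442 0.2561 0.2149] [0.4929 0.2029 0.1976]
t [  0   0   0   0   0   1  15  28 245  96   7   4   6   0] 0.15
[0.4418 0.1563 0.1793] [0.5389 0.2329 0.2131] [0.4904 0.1946 0.1962]
```

View pics/s4.png

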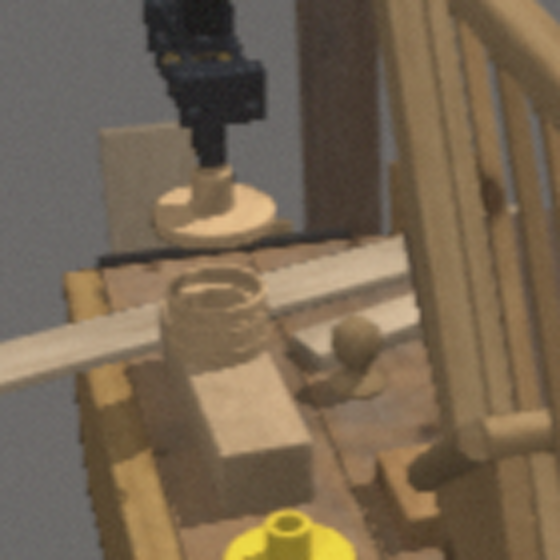

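View pics/t4.png

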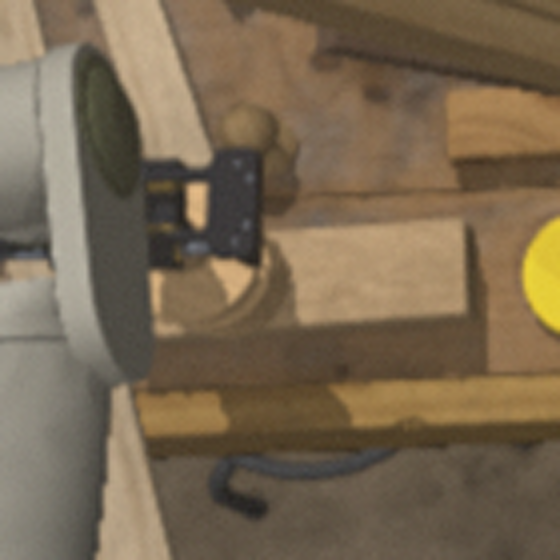

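The side crop shows the lids level at (215,215), above the pot mouth at (218,290). The top view is mostly blocked by the arm. I'll fit silhouettes to get a precise offset.

```bash
cat > sil.py <<'E'
from fit import *
from scipy.optimize import minimize
S=8
def poly(q,circs):
    Ti=np.linalg.inv(np.asarray(q["T"])); a=np.linspace(0,2*np.pi,90)
    pts=[]
    for cx,cy,z,r in circs:
        P=np.c_[cx+r*np.cos(a),cy+r*np.sin(a),np.full(90,z),np.ones(90)]@Ti.T
        pts.append(np.c_[P[:,0]/P[:,2]*q["fx"]+q["cx"],P[:,1]/P[:,2]*q["fy"]+q["cy"]])
    return cv2.convexHull(np.vstack(pts).astype(np.float32))[:,0]
def fitsil(q,mask,ign,model,x0):
    """mask: observed; ign: pixels not counted"""
    v,u=np.nonzero(mask); b=(u.min()-8,v.min()-8,u.max()+9,v.max()+9)
    M=mask[b[1]:b[3],b[0]:b[2]].astype(float); I=ign[b[1]:b[3],b[0]:b[2]]
    def cost(x):
        h=poly(q,model(x)); im=np.zeros((M.shape[0]*S,M.shape[1]*S),np.uint8)
        cv2.fillPoly(im,[np.round(((h-[b[0],b[1]])+.5)*S-.5).astype(np.int32)],255)
        g=cv2.resize(im,(M.shape[1],M.shape[0]),interpolation=cv2.INTER_AREA)/255.
        return (((g-M)**2)*~I).sum()
    best=None
    for d in [(0,0,0),(.004,-.004,.002),(-.004,.004,-.002)]:
        x=np.array(x0)+np.array(d)[:len(x0)]
        r=minimize(cost,x,method="Nelder-Mead",options=dict(initial_simplex=np.vstack([x]+[x+np.eye(len(x))[i]*.005 for i in range(len(x))]),xatol=1e-4,fatol=1e-3))
        if best is None or r.fun<best.fun: best=r
    return best.x.round(4),round(best.fun,2),int(mask.sum())
E
python3 - <<'E'
from sil import *
# lids disc: top z=u+.018 ; underside skirt z=u+.004
def lidm(x): return [(x[0],x[1],x[2]+.018,.052),(x[0],x[1],x[2]+.004,.052)]
def run(n,c,z,zlo,fixz):
    q=np.load(n+".npz"); W=cloud(q)
    m=sel(W,c,.068,zlo,z+.026); 
    m=cv2.morphologyEx(m.astype(np.uint8),cv2.MORPH_OPEN,np.ones((2,2))).astype(bool)
    ign=np.isnan(W[...,0])|(np.hypot(W[...,0]-c[0],W[...,1]-c[1])<.04)&(W[...,2]>z+.024)&(W[...,2]<z+.16)|((W[...,2]>.26))
    print(n,"fixed z",fitsil(q,m,ign,lambda x:lidm((x[0],x[1],z)),c), "free",fitsil(q,m,ign,lidm,(*c,z)))
run("side0",(.472,-.215),0,.008,1)
run("top0",(.472,-.215),0,.008,1)
run("s4",(.492,.208),.175,.165,1)
for n in("side0","top0"):
    q=np.load(n+".npz");W=cloud(q);c=(.492,.213)
    m=sel(W,c,.06,.1,.13)
    # whole upper pot: circles at rim and at .10, mouth interior counted by filling
    k,_=cv2.findContours(m.astype(np.uint8),cv2.RETR_EXTERNAL,cv2.CHAIN_APPROX_NONE); k=max(k,key=cv2.contourArea); f=np.zeros(m.shape,np.uint8); cv2.fillPoly(f,[k],1)
    print(n,"pot",fitsil(q,f.astype(bool),np.isnan(W[...,0]),lambda x:[(x[0],x[1],.115,.044),(x[0],x[1],.1,.044)],c))
E
```

```text
side0 fixed z (array([ 0.4747, -0.216 ]), np.float64(53.35), 605) free (array([ 0.48  , -0.1897, -0.0236]), np.float64(38.34), 605)
top0 fixed z (array([ 0.4691, -0.2172]), np.float64(39.36), 695) free (array([ 0.4712, -0.2181, -0.0154]), np.float64(34.88), 695)
s4 fixed z (array([0.4956, 0.2038]), np.float64(25.24), 358) free (array([0.5009, 0.2397, 0.1579]), np.float64(19.53), 358)
side0 pot (array([0.493 , 0.2165]), np.float64(12.32), 341)
top0 pot (array([0.4929, 0.2153]), np.float64(14.13), 705)
```

```bash
cat > edge.py <<'E'
from fit import *
from scipy.ndimage import map_coordinates,gaussian_filter
from scipy.optimize import minimize
def gradim(q,s=.8):
    f=np.asarray(q["frame"],float); gs=[]
    out=0
    for c in range(3):
        g=gaussian_filter(f[...,c],s); gy,gx=np.gradient(g); out=out+np.hypot(gx,gy)
    return out
def proj(q,P):
    Ti=np.linalg.inv(np.asarray(q["T"])); P=np.c_[P,np.ones(len(P))]@Ti.T
    return np.c_[P[:,0]/P[:,2]*q["fx"]+q["cx"],P[:,1]/P[:,2]*q["fy"]+q["cy"]]
def circ(c,z,r,a): return np.c_[c[0]+r*np.cos(a),c[1]+r*np.sin(a),np.full(len(a),z)]
def efit(q,rings,c0,span=.012,step=.001):
    """rings: list of (z,r,a0,a1) deg arcs"""
    G=gradim(q); G=np.minimum(G,np.percentile(G,98))
    def sc(c):
        t=0
        for z,r,a0,a1 in rings:
            a=np.radians(np.arange(a0,a1,3)); uv=proj(q,circ(c,z,r,a)); t+=map_coordinates(G,[uv[:,1],uv[:,0]],order=1).mean()
        return t/len(rings)
    g=np.arange(-span,span+1e-9,step); V=np.array([[sc((c0[0]+i,c0[1]+j)) for j in g] for i in g])
    i,j=np.unravel_index(V.argmax(),V.shape); x=(c0[0]+g[i],c0[1]+g[j])
    r=minimize(lambda c:-sc(c),x,method="Nelder-Mead",options=dict(initial_simplex=[x,(x[0]+.001,x[1]),(x[0],x[1]+.001)]))
    return r.x.round(4),round(-r.fun,1),round(float(np.median(V)),1)
E
python3 - <<'E'
from edge import *
for n,front in(("side0",(180,360)),("top0",(90,270))):
    q=np.load(n+".npz")
    print(n,"disc top",efit(q,[(.018,.052,0,360)],(.472,-.215)),"skirt front",efit(q,[(.004,.052,*front)],(.472,-.215)),"both",efit(q,[(.018,.052,front[0]-180,front[0]),(.004,.052,*front)],(.472,-.215)))
    print(n,"collar",efit(q,[(.052,.018,0,360)],(.472,-.215),.008),"stem",efit(q,[(.094,.008,0,360)],(.472,-.215),.008))
    print(n,"pot out",efit(q,[(.115,.044,0,360)],(.492,.213)),"in",efit(q,[(.115,.039,0,360)],(.492,.213)),"both",efit(q,[(.115,.044,0,360),(.115,.039,0,360)],(.492,.213)))
q=np.load("s4.npz")
print("s4 disc top",efit(q,[(.194,.052,0,360)],(.493,.208)),"both",efit(q,[(.194,.052,0,180),(.18,.052,180,360)],(.493,.208)))
E
```

```text
side0 disc top (array([ 0.4719, -0.2146]), np.float64(53.1), 31.0) skirt front (array([ 0.4756, -0.1985]), np.float64(57.2), 27.5) both (array([ 0.4723, -0.21  ]), np.float64(39.9), 28.9)
side0 collar (array([ 0.4745, -0.2175]), np.float64(38.1), 33.5) stem (array([ 0.4709, -0.2149]), np.float64(54.8), 43.5)
side0 pot out (array([0.4912, 0.2086]), np.float64(31.2), 26.3) in (array([0.4916, 0.2112]), np.float64(34.4), 28.4) both (array([0.4914, 0.2093]), np.float64(32.7), 27.2)
top0 disc top (array([ 0.4718, -0.2147]), np.float64(54.2), 24.8) skirt front (array([ 0.474, -0.215]), np.float64(53.8), 27.8) both (array([ 0.4722, -0.2149]), np.float64(53.6), 25.2)
top0 collar (array([ 0.447 , -0.2173]), np.float64(44.7), 21.8) stem (array([ 0.4648, -0.2085]), np.float64(40.8), 31.2)
top0 pot out (array([0.4939, 0.2125]), np.float64(38.6), 28.4) in (array([0.4901, 0.2141]), np.float64(40.8), 30.6) both (array([0.4906, 0.2135]), np.float64(37.8), 28.8)
s4 disc top (array([0.4938, 0.204 ]), np.float64(43.6), 33.3) both (array([0.4932, 0.1957]), np.float64(37.0), 33.3)
```

Disc start is (0.472,-0.2146) in both cameras and the pot is about (0.492,0.2138), so the TCP target is about (0.492,0.2135). I'll shift there and lower to just above the rim.

Request:
step_arm:
  plan:
    - [0.0,[0,-0.003,0.0005],[0,0,0]]
    - [0.0,[0,-0.0033,0.0005],[0,0,0]]
    - [0.0,[0.005,0,0],[-0.1,0,0]]
    - [0.0,[0.008,0,0],[0,0,0]]
    - [0.0,[0.008,0,0],[0,0,0]]
    - [0.0,[0.008,0,0],[0,0,0]]
    - [0.0,[0.008,0,0],[0,0,0]]
    - [0.0,[0.008,0,0],[0,0,0]]
    - [0.0,[0.005,0,0],[0,0,0]]
    - [0.0,[0,0,0],[0,0,0]]
    - [0.0,[0,0,0],[0,0,0]]
    - [0.0,[0,0,0],[0,0,0]]

```text
time_s: 9.38
eef_pos: [0.4921, 0.2142, 0.2511]
orientation: [-2.964, 1.57, 0.177]
wrist_force: [0.0, 0.2, -2.7]
grip_width: 0.0147
```

Run:
```python
from look import *
from edge import *
s=get_state(); print(s["time_s"],s["eef_pos"],s["wrist_force"].round(2),s["grip_width"]); print(go(s,(.492,.2135,.25),(0,-1,0)))
p=shot("side","s5"); save(p,"s5",(170,70,270,170),6)
z=.144
print("disc top",[ (zz,efit(p,[(zz,.052,0,360)],(.493,.213))) for zz in (.142,.144,.146)])
p=shot("top","t5"); save(p,"t5",(70,150,210,290),4)
# project pot_mouth net
for n,uv in(("side0",(215.8,122.3)),("top0",(123.2,217.2))):
    q=np.load(n+".npz");T=q["T"]; r=T[:3,:3]@np.array([(uv[0]-q["cx"])/q["fx"],(uv[1]-q["cy"])/q["fy"],1]); print(n,(T[:3,3]+r*(.115-T[2,3])/r[2]).round(4))
```

```text
9.3833 [0.49209069 0.21417615 0.25108456] [ 0.03  0.16 -2.69] 0.014732103699059917
(array([1.1, 0.7, 0.1]), array([-0.06, -0.04,  0.01]))
disc top [(0.142, (array([0.4919, 0.2192]), np.float64(45.3), 36.7)), (0.144, (array([0.4914, 0.2152]), np.float64(45.3), 37.2)), (0.146, (array([0.4904, 0.211 ]), np.float64(45.2), 37.1))]
side0 [0.4984 0.209  0.115 ]
top0 [0.4915 0.213  0.115 ]
```

View pics/s5.png

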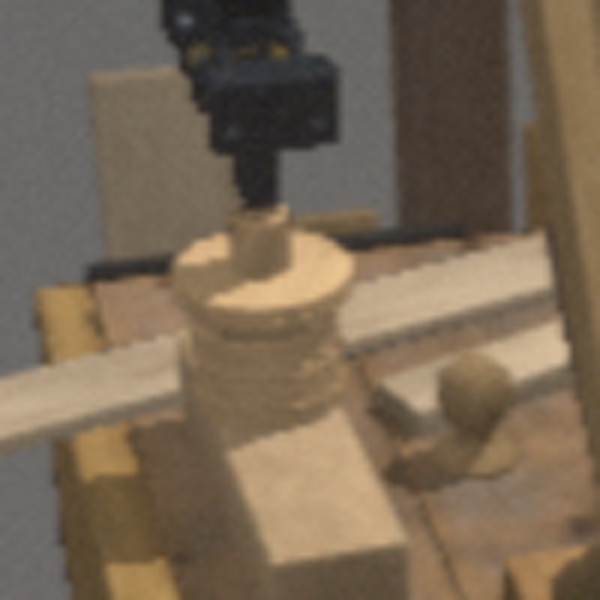

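View pics/t5.png

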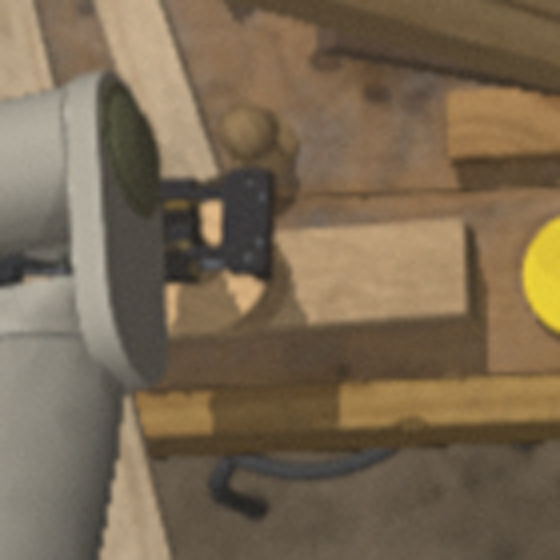

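In the side crop the disc spans columns 172–355 and the pot about 188–342, so they are centred. I'll lower slowly and watch the force.

Request:
step_arm:
  plan:
    - [0.0,[0.002,0,0],[0,0,0]]
    - [0.0,[0.002,0,0],[0,0,0]]
    - [0.0,[0.002,0,0],[0,0,0]]
    - [0.0,[0.002,0,0],[0,0,0]]
    - [0.0,[0.002,0,0],[0,0,0]]
    - [0.0,[0.002,0,0],[0,0,0]]
    - [0.0,[0.001,0,0],[0,0,0]]
    - [0.0,[0.001,0,0],[0,0,0]]
    - [0.0,[0,0,0],[0,0,0]]
    - [0.0,[0,0,0],[0,0,0]]

```text
time_s: 10.32
eef_pos: [0.4919, 0.2142, 0.2368]
orientation: [2.666, 1.571, -0.476]
wrist_force: [0.2, 0.7, -1.9]
grip_width: 0.0148
```

Request:
step_arm:
  plan:
    - [0.0,[0.001,0,0],[0,0,0]]
    - [0.0,[0.001,0,0],[0,0,0]]
    - [0.0,[0.001,0,0],[0,0,0]]
    - [0.0,[0.001,0,0],[0,0,0]]
    - [0.0,[0.001,0,0],[0,0,0]]
    - [0.0,[0.001,0,0],[0,0,0]]
    - [0.0,[0.001,0,0],[0,0,0]]
    - [0.0,[0,0,0],[0,0,0]]
    - [0.0,[0,0,0],[0,0,0]]

```text
time_s: 11.07
eef_pos: [0.4919, 0.2141, 0.2298]
orientation: [-2.202, 1.571, 0.938]
wrist_force: [0.4, 0.3, -1.4]
grip_width: 0.0145
```

Request:
step_arm:
  plan:
    - [0.0,[0.0007,0,0],[0,0,0]]
    - [0.0,[0.0007,0,0],[0,0,0]]
    - [0.0,[0.0007,0,0],[0,0,0]]
    - [0.0,[0.0007,0,0],[0,0,0]]
    - [0.0,[0,0,0],[0,0,0]]
    - [0.0,[0,0,0],[0,0,0]]

```text
time_s: 11.57
eef_pos: [0.4919, 0.2141, 0.2269]
orientation: [0.418, 1.571, -2.725]
wrist_force: [0.1, -0.9, -1.0]
grip_width: 0.0147
```

Run:
```python
from look import *
from edge import *
s=get_state(); print(s["time_s"],s["eef_pos"],s["wrist_force"].round(2),s["moment"].round(2),s["grip_width"])
p=shot("side","s6"); save(p,"s6",(170,70,270,170),6)
s=get_state(); print(s["time_s"],s["eef_pos"],s["wrist_force"].round(2))
W=cloud(p); Q=W[sel(W,(.492,.214),.048,.115,.13)&(np.hypot(W[...,0]-.492,W[...,1]-.214)>.024)]; print(len(Q),np.median(Q[:,2]))
```

```text
11.5667 [0.49191252 0.21413901 0.22692262] [ 0.12 -0.88 -0.98] [0.04 0.05 0.  ] 0.014660211146943965
11.6167 [0.4919107  0.21416274 0.22694324] [-0.45 -0.39 -1.23]
185 0.12457165731123454
```

View pics/s6.png

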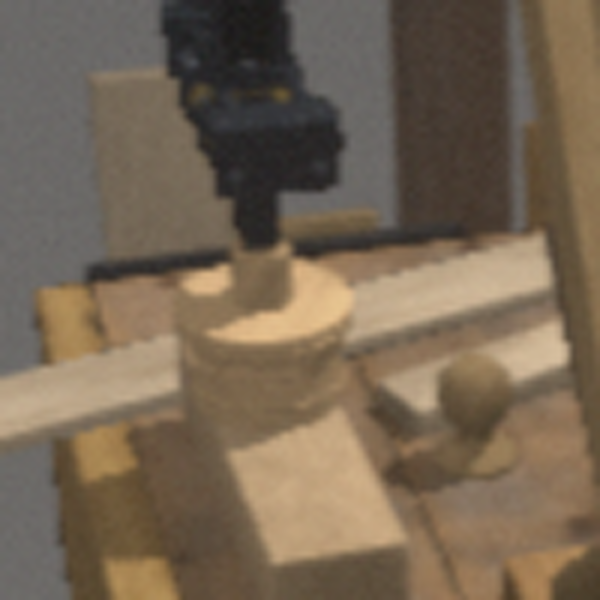

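The outer lid rests on the pot rim: disc centre about (265,300), depth z about 0.124. The remaining load is roughly the inner lid's weight, so I'll keep going until it touches the ledge.

Request:
step_arm:
  plan:
    - [0.0,[0.0005,0,0],[0,0,0]]
    - [0.0,[0.0005,0,0],[0,0,0]]
    - [0.0,[0,0,0],[0,0,0]]
    - [0.0,[0,0,0],[0,0,0]]

```text
time_s: 11.95
eef_pos: [0.4921, 0.2141, 0.2266]
orientation: [3.083, 1.57, -0.06]
wrist_force: [-0.8, -0.8, 5.1]
grip_width: 0.0146
```

Request:
step_arm:
  plan:
    - [0.0,[0.0005,0,0],[0,0,0]]
    - [0.0,[0.0005,0,0],[0,0,0]]
    - [0.0,[0,0,0],[0,0,0]]
    - [0.0,[0,0,0],[0,0,0]]

```text
time_s: 12.28
eef_pos: [0.4921, 0.214, 0.2265]
orientation: [3.104, 1.569, -0.039]
wrist_force: [-3.4, -2.2, 13.4]
grip_width: 0.0151
```

It touches the seat at TCP z = 0.2266, as expected (0.226). I'll ease off and release.

Request:
step_arm:
  plan:
    - [0.0,[-0.001,0,0],[0,0,0]]
    - [0.0,[0,0,0],[0,0,0]]
    - [0.03,[0,0,0],[0,0,0]]
    - [0.05,[0,0,0],[0,0,0]]
    - [0.088,[0,0,0],[0,0,0]]
    - [0.088,[0,0,0],[0,0,0]]
    - [0.088,[0,0,0],[0,0,0]]
    - [0.088,[0,0,0],[0,0,0]]
    - [0.088,[0,0,0],[0,0,0]]
    - [0.088,[0,0,0],[0,0,0]]
    - [0.088,[0,0,0],[0,0,0]]
    - [0.088,[0,0,0],[0,0,0]]

```text
time_s: 13.28
eef_pos: [0.4919, 0.2141, 0.2259]
orientation: [-0.042, 1.571, 3.099]
wrist_force: [-0.4, 0.6, -0.1]
grip_width: 0.0794
```

Run:
```python
from look import *
from edge import *
s=get_state(); print(s["time_s"],s["eef_pos"],s["wrist_force"].round(2),s["grip_width"])
p=shot("side","s7"); save(p,"s7",(170,70,270,170),6)
print("disc",efit(p,[(.123,.052,0,360)],(.492,.214)),"stem",efit(p,[(.195,.008,0,360)],(.492,.214),.008))
W=cloud(p)
for c,r,z0,z1 in(((.492,.214),.05,.117,.13),((.492,.214),.025,.14,.163),((.492,.214),.02,.165,.2)):
    Q=W[sel(W,c,r,z0,z1)]; print(len(Q),Q.min(0).round(4),Q.max(0).round(4),np.median(Q,0).round(4)) if len(Q) else 0
```

```text
13.2833 [0.4919344  0.21414306 0.22593598] [-0.39  0.65 -0.1 ] 0.07937666829792996
disc (array([0.4915, 0.2169]), np.float64(47.1), 38.0) stem (array([0.4748, 0.1927]), np.float64(43.0), 5.0)
254 [0.443  0.1651 0.1171] [0.541  0.2618 0.1294] [0.487  0.2    0.1246]
35 [0.4748 0.1936 0.1402] [0.5066 0.2254 0.1621] [0.4828 0.204  0.1519]
7 [0.4848 0.2064 0.167 ] [0.4863 0.2165 0.1903] [0.4859 0.2109 0.1783]
```

View pics/s7.png

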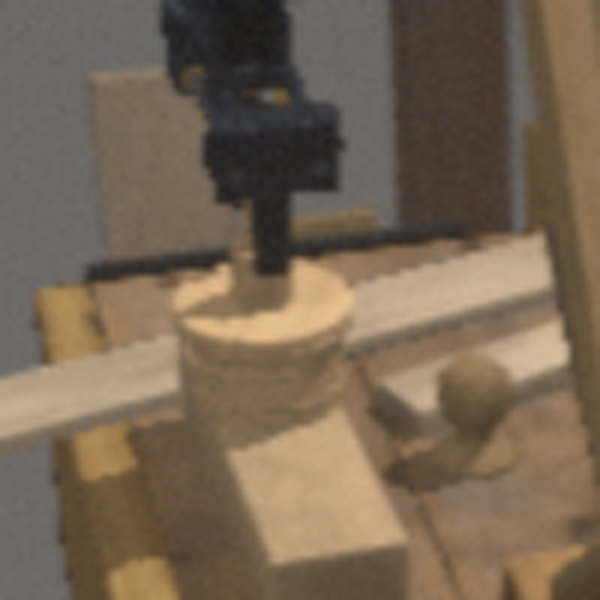

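The lids are seated and released: disc at (265,300), collar at (262,285). Lowering onto the collar to TCP z ≈ 0.200, because the stem top at 0.195 limits how far the gripper body can go down.

Request:
step_arm:
  plan:
    - [0.088,[0,0,0],[0,0,0]]
    - [0.088,[0.005,0,0],[0,0,0]]
    - [0.088,[0.006,0,0],[0,0,0]]
    - [0.088,[0.006,0,0],[0,0,0]]
    - [0.088,[0.005,0,0],[0,0,0]]
    - [0.088,[0.0035,0,0],[0,0,0]]
    - [0.088,[0,0,0],[0,0,0]]
    - [0.088,[0,0,0],[0,0,0]]

```text
time_s: 14.0
eef_pos: [0.4919, 0.2141, 0.2002]
orientation: [0.2, 1.57, -2.943]
wrist_force: [-0.0, -0.0, 0.7]
grip_width: 0.088
```

Request:
step_arm:
  plan:
    - [0.05,[0,0,0],[0,0,0]]
    - [0.04,[0,0,0],[0,0,0]]
    - [0.02,[0,0,0],[0,0,0]]
    - [0.02,[0,0,0],[0,0,0]]
    - [0.02,[0,0,0],[0,0,0]]
    - [0.02,[0,0,0],[0,0,0]]
    - [0.02,[0,0,0],[0,0,0]]
    - [0.02,[0,0,0],[0,0,0]]
    - [0.02,[0,0,0],[0,0,0]]
    - [0.02,[0,0,0],[0,0,0]]
    - [0.02,[0,0,0],[0,0,0]]
    - [0.02,[0,0,0],[0,0,0]]
  newtons: 30

```text
time_s: 15.0
eef_pos: [0.4919, 0.2141, 0.2005]
orientation: [-3.043, 1.571, 0.098]
wrist_force: [-0.2, -0.0, 0.1]
grip_width: 0.0357
```

Request:
step_arm:
  plan:
    - [0.02,[0,0,0],[0,0,0]]
    - [0.02,[0,0,0],[0,0,0]]
    - [0.02,[0,0,0],[0,0,0]]

```text
time_s: 15.25
eef_pos: [0.4919, 0.2141, 0.2004]
orientation: [0.527, 1.571, -2.616]
wrist_force: [-0.5, 0.4, 0.4]
grip_width: 0.0357
```

Grip width is 35.7 mm, so it holds the collar. Lifting slowly.

Request:
step_arm:
  plan:
    - [0.02,[-0.002,0,0],[0,0,0]]
    - [0.02,[-0.004,0,0],[0,0,0]]
    - [0.02,[-0.004,0,0],[0,0,0]]
    - [0.02,[-0.004,0,0],[0,0,0]]
    - [0.02,[-0.004,0,0],[0,0,0]]
    - [0.02,[-0.002,0,0],[0,0,0]]
    - [0.02,[0,0,0],[0,0,0]]
    - [0.02,[0,0,0],[0,0,0]]

```text
time_s: 15.92
eef_pos: [0.4919, 0.2141, 0.2205]
orientation: [-2.913, 1.571, 0.227]
wrist_force: [-0.0, 0.8, -0.3]
grip_width: 0.0362
```

Run:
```python
from look import *
s=get_state(); print(s["time_s"],s["eef_pos"],s["wrist_force"].round(2),s["grip_width"])
p=shot("side","s8"); save(p,"s8",(170,70,270,170),6)
```

```text
15.9167 [0.491892   0.21413006 0.2205236 ] [-0.03  0.81 -0.31] 0.03615419217397912
```

View pics/s8.png

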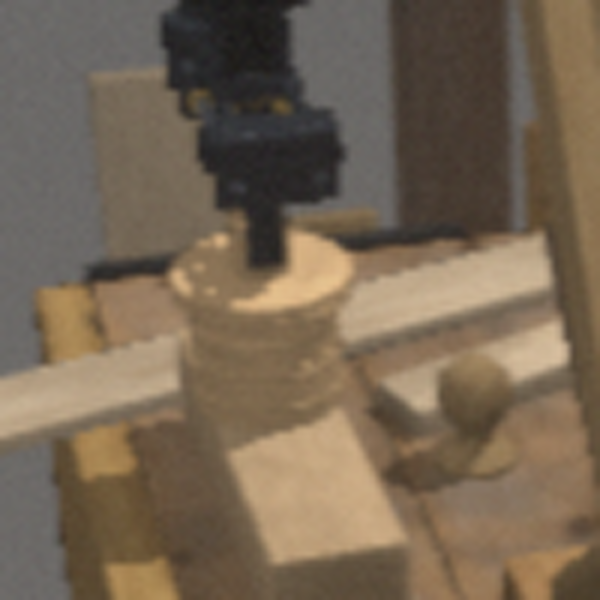

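The disc has risen to (262,270) and stays level, and the load is about one lid. Continuing straight up.

Request:
step_arm:
  plan:
    - [0.02,[-0.005,0,0],[0,0,0]]
    - [0.02,[-0.008,0,0],[0,0,0]]
    - [0.02,[-0.01,0,0],[0,0,0]]
    - [0.02,[-0.01,0,0],[0,0,0]]
    - [0.02,[-0.01,0,0],[0,0,0]]
    - [0.02,[-0.01,0,0],[0,0,0]]
    - [0.02,[-0.01,0,0],[0,0,0]]
    - [0.02,[-0.01,0,0],[0,0,0]]
    - [0.02,[-0.01,0,0],[0,0,0]]
    - [0.02,[-0.01,0,0],[0,0,0]]
    - [0.02,[-0.008,0,0],[0,0,0]]
    - [0.02,[-0.004,0,0],[0,0,0]]

```text
time_s: 16.97
eef_pos: [0.492, 0.2142, 0.327]
orientation: [-2.943, 1.569, 0.197]
wrist_force: [-0.3, -0.0, -0.7]
grip_width: 0.0355
```

Request:
step_arm:
  plan:
    - [0.02,[0,0,0],[0,0,0]]
    - [0.02,[0,0,0],[0,0,0]]
    - [0.02,[0,0,0],[0,0,0]]
    - [0.02,[0,0,0],[0,0,0]]
    - [0.02,[0,0,0],[0,0,0]]
    - [0.02,[0,0,0],[0,0,0]]

```text
time_s: 17.47
eef_pos: [0.4919, 0.2141, 0.3252]
orientation: [0.134, 1.57, -3.009]
wrist_force: [-0.6, 0.7, -0.6]
grip_width: 0.0357
```

Run:
```python
from look import *
s=get_state(); print(s["time_s"],s["eef_pos"],s["qvel"].round(4),s["wrist_force"].round(2),s["grip_width"])
p=shot("side","s9"); save(p,"s9",(160,40,300,180),4)
W=cloud(p)
for nm,c,r,z0,z1 in(("disc",(.492,.214),.06,.215,.25),("stem",(.492,.214),.02,.15,.205)):
    Q=W[sel(W,c,r,z0,z1)]; print(nm,len(Q),Q.min(0).round(4),Q.max(0).round(4),np.median(Q,0).round(4))
```

```text
17.4667 [0.4918969  0.21414543 0.32515686] [ 0.0004 -0.0016 -0.0009  0.0003  0.0005  0.0001] [-0.57  0.72 -0.65] 0.03566796788409155
disc 271 [0.4405 0.1563 0.2338] [0.5424 0.2654 0.25  ] [0.4905 0.1859 0.2476]
stem 65 [0.4842 0.2016 0.1516] [0.5006 0.2172 0.1987] [0.4914 0.2087 0.1755]
```

View pics/s9.png

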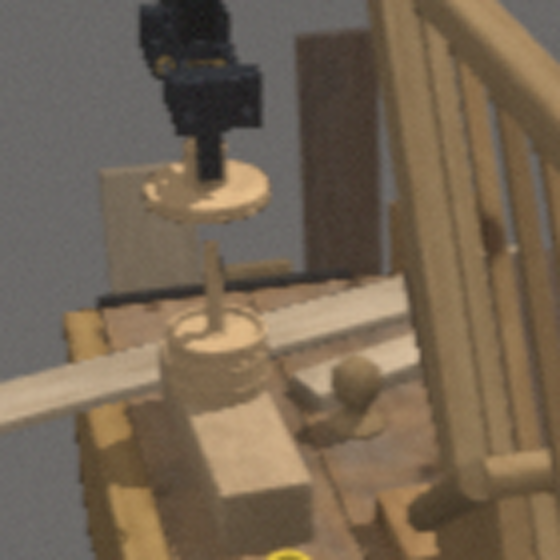

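The outer lid is held level at (207,190), with its disc about 125 mm above the rim. The inner lid is seated with its stem upright at (213,285). Handing in.

```bash
python3 -c "
from plant import *
print(sign_off())"
```

```text
the job is handed in; nothing more can be done
None
```

The job is done and handed in at about 17.5 s. `sign_off` reports no verdict, so success rests on my own checks below.

I carried both lids to the pot by the stem. When I lowered them, the inner lid touched its seat at TCP height 0.2266 m, against an expected 0.226 m, and I let go there. I then gripped the outer lid by its collar, about 7 mm above the listed grip point so that the gripper's body stayed clear of the stem top. From there I lifted it straight up by about 125 mm.

**Last checks:**
- **Outer lid:** level in the picture, held by the collar (opening 35.7 mm) and at rest. Its disc is about 125 mm above the rim, well clear of the stem top. The gripper is within about 1 mm of the pot's measured centre.
- **Inner lid:** looks seated in the mouth with its stem upright. The top of the stem is at about 0.195–0.199 m, against an expected 0.195 m.
- **Bystanders:** I checked these only by eye. The finial looks untouched in the last crop. The sanding block and marking gauge were not measured again, but the arm made no contact near them.

**Disagreements:** early fits of the pot and lid positions differed by up to about 6 mm between the side and top cameras. I used the values that agreed best. The lids went in without any sideways force showing before they seated. As I pressed the inner lid onto its seat the push reached about 13 N, with about 4 N of it sideways, and I eased off before releasing.

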